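Draw a soap tablet from the bottom of the hopper

TASK

Pull the tray of the soap hopper all the way out, take the bottom soap tablet off it and set it down gently (not dropped), lying flat in the middle of the shell-shaped dish, and let go. Then push the tray fully home so that the rest of the stack drops down by one tablet. Leave the dish and everything else on the ledge where it stands.

Things in the scene. Friction and masses are not known exactly. Their poses are not given: they have to be found in the camera images.
- hopper: soap hopper: grey plastic tower 62 x 46 mm, top at 115 mm, open on top, sight slot in front, on a foot 156 x 62 x 28 mm, low housing (58 mm high) behind; fixed. Origin on the ledge under the tower's axis; z up; -x is its front, the way the tray comes out; the tower's front face is at x = -31 mm. Holds four soap tablets in a stack, long side along x, 2 mm play each side.
- tray (a joint): how far the white plastic tray at the hopper's foot is drawn out, m: 0 fully home, 0.085 fully out (hard stops). Slides along the hopper's -x with about 1.2 N friction, stays where left. Its floor is 34 mm wide, 4 mm thick, top 34 mm above the ledge. It draws out the bottom tablet only; the front wall holds back the rest, which ride on the tray until it is home and the next one falls in.
- tray_handle (a point): centre of the top of the tray's handle, an upright block 14 mm thick along the slide (x), 24 mm wide across it (y), from 30 to 64 mm above the ledge, free on all sides; with the tray home its middle is 85 mm in front of the tower's axis. Axes as the hopper's.
- tray_pocket (a point): middle of the tray's pocket, on its floor (34 mm above the ledge), where the bottom tablet lies; moves with the tray. Home: 1 mm behind the tower's axis; fully out: 84 mm in front of it. 60 mm long (x), open at both sides, a 4 mm high lip in front, a 15.5 mm high block behind that pushes the tablet out. Axes as the hopper's.
- tablet_bottom: hard cream-white soap tablet, a flat block 50 x 34 x 16 mm (x, y, z) with slightly rounded edges, about 40 g. Origin: centre of its underside; z up. The lowest of the stack, in the tray: the one to take.
- tablet_second: hard cream-white soap tablet, a flat block 50 x 34 x 16 mm (x, y, z) with slightly rounded edges, about 40 g. Origin: centre of its underside; z up. Second from below; its underside is 50 mm above the ledge at the start and 34 mm after the drop.
- tablet_third: hard cream-white soap tablet, a flat block 50 x 34 x 16 mm (x, y, z) with slightly rounded edges, about 40 g. Origin: centre of its underside; z up. Third from below; underside 66 mm above the ledge at the start, 50 mm after the drop.
- tablet_top: hard cream-white soap tablet, a flat block 50 x 34 x 16 mm (x, y, z) with slightly rounded edges, about 40 g. Origin: centre of its underside; z up. Top of the stack; underside 82 mm above the ledge at the start, 66 mm after the drop.
- dish: white ceramic soap dish shaped like a scallop shell, about 155 mm across, rim 22 mm high, 300 g, loose. Origin: centre of its underside; z up. The knob of the shell is on its -x side. Its ribbed floor is level out to 54 mm from the centre, then slopes up to the rim at 75 mm.
- dish_centre (a point): centre of the dish's floor, at the top of the ribs on which a tablet rests, 9.3 mm above the ledge.
- mug: bystander: stainless steel shaving mug, 80 mm wide, 85 mm high, handle at its +y. Origin: centre of its underside. It stands on the other side of the hopper from the dish.
- hairbrush: bystander: purple hairbrush lying bristles down, about 220 x 60 x 34 mm, handle to -x. Origin near the middle, on the ledge.
- pumice: bystander: round grey pumice stone, 66 mm wide, 28 mm high. Origin: centre of its underside.
- nailbrush: bystander: wooden nail brush 90 x 36 x 26 mm. Origin: centre of its underside.
- jar: bystander: small closed white jar with a metal lid, 64 mm wide, 60 mm high. Origin: centre of its underside.
Things that resemble listed ones, but are neither listed nor needed, are in the scene too. Leave any black, red or turquoise look-alike of the dish alone.

How it is judged:
By the outcome, as a careful person would: the job done as asked, in the order asked, and still so for the second after the job is handed in, with the robot touching nothing.
It also fails if it takes over 67 s, if anything falls off the work surface, if the arm or the gripper's body presses on something with over 40 N, if the wrist force passes 120 N, or if a joint passes its speed limit or range.

ROBOT

A 6-joint arm with a two-finger parallel gripper is mounted at the origin on the work surface. World frame = base frame: x ahead of the robot, y to its left, z up, the work surface at z = 0. Lengths are in m, angles in rad, forces in N, time in s.
With the tool pointing down it reaches from about 0.225 to 0.875 m from the base axis. Payload 3.4 kg.
Tool frame: the origin (TCP) lies midway between the tips of the shut fingers; the grasp point (between the pads) lies 19 mm behind it; x points along the fingers, y is the direction in which the jaws open and shut, and the axes are right-handed (so a half turn about x gives the same grasp; the last joint's range is limited). The gripper opens to 85 mm and grips with 20 to 120 N. Pads are 22 mm wide; open, the fingers measure 114 mm over their backs; the gripper's body (76 mm by 85 mm) begins 54 mm behind the grasp point. The pads swing forward as they close: fully open they stand 13 mm farther back than shut.
Start: joints at [-1.275, 0.276, 1.505, -0, 1.361, -0.121], TCP at [0.233, -0.526, 0.231] pointing down, gripper open.
Joint ranges: [-2.89, 2.89], [-0.75, 2.08], [0.22, 2.7], [-1.18, 4.32], [0.11, 2.71], [-2.7, 2.7]. Speed limits (rad/s): [2.57, 2.57, 3.14, 3.14, 3.14, 3.14].

INTERFACE

Orientations are given as a unit quaternion [w, x, y, z].
In Python, from rig import manip, get_image, get_calibration, ticket gives the robot as it stands. The module is installed in compiled form; this text tells all that it offers.
- The arm moves only by the tool arm_command, never from a script. Its argument "series" is text: rows parted by semicolons, each of 7 numbers parted by spaces: the shift along the tool's x, y, z in units of 0.1 m (1.0 is 0.1 m), then the turn, a rotation vector about the tool's x, y, z in units of pi rad (1.0 is pi rad), then the opening, from -1 (shut) to 1 (fully open), so that 0 is half open. In form: tx ty tz rx ry rz claw; .... A call has 1 to 12 rows; each row shifts and turns the commanded pose from where the row before left it, along the tool's axes as they then stand; what a row does not reach is not made up. A row lasts 1/12 s, in which the tool goes at most 41.7 mm and 7.16 degrees, less where a joint would pass 70% of its speed; a pose out of reach is approached as far as the arm can. A call with a number of a shift or a turn outside -1 to 1 is refused whole. A call with a gripper value outside its range is refused whole. The fingers move at their own pace and stop on an object; "squeeze" is the grip in N (left out, the last holds). Time passes only in rows, so rows that do not move let the fingers close. It gives the time, the measured TCP pose, the force and the opening at its end, in the units of the state.
- manip.get_state(): the state, without advancing time (a new reading comes with each control period).
- get_image(name): name is "scene" or "top"; returns the picture (420x560x3 uint8, red, green, blue); there is no depth.
- get_calibration(name): a dict with "fx", "fy", "cx", "cy" (pixels), "cam_to_world" (4x4, takes a point from camera to world coordinates). Camera axes: x right, y down, z forward; pixel columns grow to the right and rows downward; lengths in m; the calibration is good to about 2 mm. A picture is of the moment at which its call begins. get_calibration takes no time and is no camera call.
- ticket.sign_off(): hands the job in, once; it reports no verdict.
The state is a dict: "clock": time; "qpos": joint angles; "qd": joint speeds; "effort": joint torques, N m; "position": TCP position; "ee_rot": TCP orientation; "contact_force": force on the tool from outside, world axes, zero at the start; "moment": the same for the moment, N m; "width": finger opening in m.
Only numpy, scipy, OpenCV 4.12 (cv2) and the standard library are available. Lean on these libraries where they do the work, as an engineer would, in place of code of your own. Each camera call takes 0.05 s, during which the arm holds its last target. There are 200 camera calls.

## Working session

There is one attempt and no reset: what is moved stays moved. The work goes in short steps, Python scripts to look and compute and a tool call to move; the robot and the scene stay as the last step left them, time stands still between calls to the robot, and variables do not carry over. Pictures are saved under pics/ and viewed, about 8 in all and at most 12, crops included, and the job is handed in when it is done.

Besides the shell and the picture viewer there is one more tool, called after ">>>" as name(argument=value, ...), one argument or row to a line, values as JSON. arm_command: Moves the arm, as the interface text tells. Shifts and turns lie within -1 to 1; 1 stands for 0.1 m of shift or pi rad of turn. Its arguments: {"type":"object","properties":{"series":{"type":"string"},"squeeze":{"type":"number"}},"required":["series"]}

```bash
mkdir -p pics
python3 - <<'E'
from rig import manip,get_image,get_calibration
import cv2,numpy as np
s=manip.get_state(); print({k:np.round(v,3).tolist() for k,v in s.items()})
for n in("scene","top"):
    im=get_image(n); cv2.imwrite(f"pics/{n}0.png",im[:,:,::-1]); c=get_calibration(n); print(n,c["fx"],c["fy"],c["cx"],c["cy"],np.round(c["cam_to_world"],4).tolist())
E
```

```text
{'clock': 0.0, 'qpos': [-1.275, 0.277, 1.506, 0.0, 1.361, -0.121], 'qd': [0.0, -0.002, 0.001, 0.002, -0.0, 0.001], 'effort': [-0.001, -41.678, -24.581, -0.001, 0.011, 0.0], 'position': [0.233, -0.525, 0.23], 'ee_rot': [-0.146, -0.692, -0.147, 0.692], 'contact_force': [-0.641, 0.322, -0.527], 'moment': [-0.042, 0.031, -0.027], 'width': 0.086}
scene 545.5619311102548 545.5619311102548 268.9289177755642 212.26626366991732 [[0.7732, 0.4277, -0.4682, 1.3573], [0.6339, -0.5399, 0.5538, -1.0462], [-0.0159, -0.725, -0.6886, 1.2482], [0.0, 0.0, 0.0, 1.0]]
top 421.36328710269527 421.36328710269527 278.28961229643954 209.1440966404898 [[0.0016, -0.9926, 0.1216, 0.4054], [-1.0, -0.0022, -0.0044, -0.1234], [0.0046, -0.1216, -0.9926, 1.2488], [0.0, 0.0, 0.0, 1.0]]
```

View pics/scene0.png

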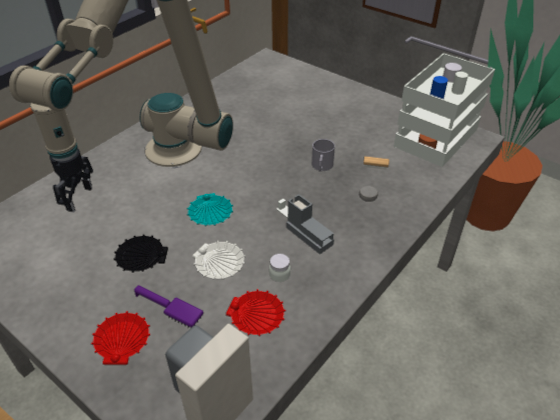

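View pics/top0.png

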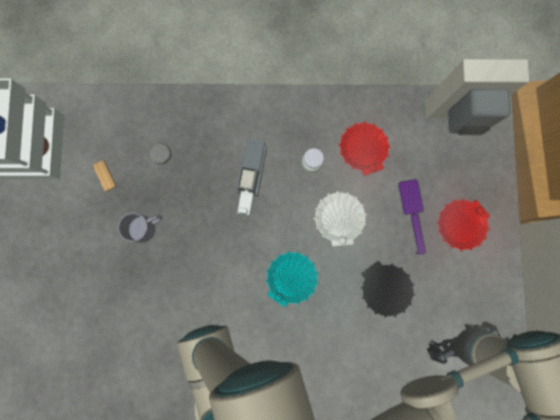

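The scene shows one white dish (scene 219,258; top 341,217) among look-alikes: turquoise (210,209), black (140,252) and two red (257,312; 122,337). The hopper is at scene (305,220) and top (250,180), with the tray handle pointing toward the robot. The jar is at (280,265). I'll check the choice in one close crop.

Run:
```python
import cv2,numpy as np
t=cv2.imread("pics/top0.png")[130:230,225:285]; s=cv2.imread("pics/scene0.png")[185:260,265:345]
d=cv2.imread("pics/top0.png")[185:255,305:375]
a=cv2.resize(t,None,fx=5.5,fy=5.5,interpolation=cv2.INTER_CUBIC)
b=cv2.resize(s,(450,300*75*450//(80*300)),interpolation=cv2.INTER_CUBIC)
print(a.shape,b.shape)
c=np.zeros((600,790,3),np.uint8); c[:a.shape[0],:a.shape[1]]=a; c[:b.shape[0],335:335+b.shape[1]]=b
cv2.imwrite("pics/crop0.png",c)
```

```text
(550, 330, 3) (421, 450, 3)
```

View pics/crop0.png

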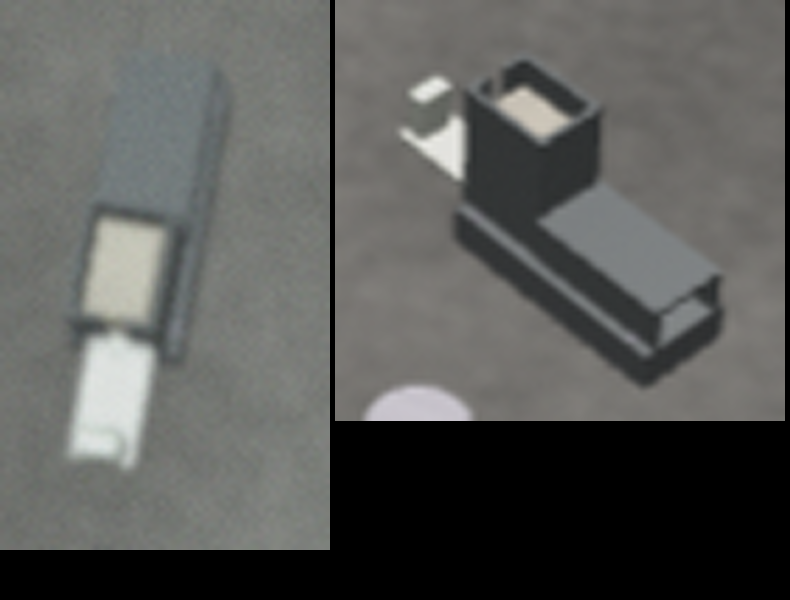

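```bash
cat > h.py <<'E'
import numpy as np,cv2
from rig import get_calibration
C={n:get_calibration(n) for n in("scene","top")}
def ray(n,p):
    c=C[n];M=np.array(c["cam_to_world"]);d=M[:3,:3]@[(p[0]-c["cx"])/c["fx"],(p[1]-c["cy"])/c["fy"],1]
    return M[:3,3],d/np.linalg.norm(d)
def plane(n,p,z):
    o,d=ray(n,p);return o+d*(z-o[2])/d[2]
def tri(ps,pt):
    o1,d1=ray("scene",ps);o2,d2=ray("top",pt)
    t=np.linalg.lstsq(np.c_[d1,-d2],o2-o1,rcond=None)[0];a=o1+d1*t[0];b=o2+d2*t[1]
    return (a+b)/2,np.linalg.norm(a-b)
def proj(n,X):
    c=C[n];M=np.array(c["cam_to_world"]);v=M[:3,:3].T@(np.array(X)-M[:3,3]);return np.array([c["fx"]*v[0]/v[2]+c["cx"],c["fy"]*v[1]/v[2]+c["cy"]])
E
python3 - <<'E'
from h import *
S=lambda x,y:(265+(x-335+.5)/5.625-.5,185+(y+.5)/5.625-.5)
T=lambda x,y:(225+(x+.5)/5.5-.5,130+(y+.5)/5.5-.5)
# tower top corners: FL(front, -y' side)...
names=["front-right(scene left)","front(scene top)","back(scene right)","near"]
sc=[(466,93),(527,57),(603,104),(543,141)]
tp=[(163,330),(75,325),(97,205),(183,213)]
for a in sc: print("S@.115",np.round(plane("scene",S(*a),.115),4))
for a in tp: print("T@.115",np.round(plane("top",T(*a),.115),4))
# handle top
print("handle S@.064",np.round(plane("scene",S(430,89),.064),4))
# dish
for n,roi in(("scene",(185,235,250,280)),("top",(310,185,372,250))):
    im=cv2.imread(f"pics/{n}0.png");x0,y0,x1,y1=roi;h=cv2.cvtColor(im,cv2.COLOR_BGR2HSV)
    m=((h[...,1]<60)&(h[...,2]>130)).astype(np.uint8);k=np.zeros_like(m);k[y0:y1,x0:x1]=m[y0:y1,x0:x1]
    k=cv2.morphologyEx(k,cv2.MORPH_CLOSE,np.ones((5,5)))
    c=max(cv2.findContours(k,0,cv2.CHAIN_APPROX_NONE)[0],key=cv2.contourArea)[:,0].astype(float)
    P=np.array([plane(n,p,.02)[:2] for p in c]);
    from scipy.optimize import least_squares
    f=least_squares(lambda q:np.hypot(*(P-q[:2]).T)-q[2],[*P.mean(0),.075],loss="soft_l1",f_scale=.002).x
    r=np.hypot(*(P-f[:2]).T)-f[2];i=r.argsort()[-8:];print(n,"dish",np.round(f,4),"knob dir",np.round(P[i].mean(0)-f[:2],3),r.max(),np.percentile(abs(r),50))
    # tray white and soap masks
im=cv2.imread("pics/top0.png")[130:230,225:285];cv2.imwrite("pics/x.png",im)
E
```

```text
S@.115 [ 0.601  -0.0601  0.115 ]
S@.115 [ 0.6093 -0.0157  0.115 ]
S@.115 [ 0.665  -0.0208  0.115 ]
S@.115 [ 0.657  -0.0646  0.115 ]
T@.115 [ 0.5978 -0.0627  0.115 ]
T@.115 [ 0.6002 -0.0191  0.115 ]
T@.115 [ 0.6609 -0.0292  0.115 ]
T@.115 [ 0.657  -0.0722  0.115 ]
handle S@.064 [ 0.5487 -0.0258  0.064 ]
scene dish [ 0.5307 -0.307   0.0779] knob dir [-0.083  0.041] 0.02104245976799754 0.0020764283497805777
top dish [ 0.5298 -0.3164  0.0995] knob dir [ 0.052 -0.039] 0.03203125212255957 0.008416962119886906
```

Run:
```python
from h import *
S=lambda x,y:(265+(x-335+.5)/5.625-.5,185+(y+.5)/5.625-.5)
T=lambda x,y:(225+(x+.5)/5.5-.5,130+(y+.5)/5.5-.5)
def l(n,f,a,b,z):
    A=plane(n,f(*a),z);B=plane(n,f(*b),z);d=B-A;print(n,z,np.round(A,4),np.round(B,4),"len %.4f yaw %.2f"%(np.linalg.norm(d),np.degrees(np.arctan2(d[1],d[0]))))
l("scene",S,(455,235),(645,387),0)
l("scene",S,(455,208),(650,357),.028)
l("scene",S,(540,220),(658,312),.058)
l("scene",S,(603,187),(722,276),.058)
l("top",T,(95,205),(122,55),.058)
l("top",T,(183,362),(228,95),.028)
# masks
t=cv2.imread("pics/top0.png");h=cv2.cvtColor(t,cv2.COLOR_BGR2HSV).astype(int)
def comp(m,x0,y0,x1,y1):
    k=np.zeros(m.shape,np.uint8);k[y0:y1,x0:x1]=m[y0:y1,x0:x1];n,L,st,ce=cv2.connectedComponentsWithStats(k);i=st[1:,4].argmax()+1;ys,xs=np.nonzero(L==i);return xs,ys,st[i],ce[i]
for n in("top","scene"):
    im=cv2.imread(f"pics/{n}0.png").astype(int)
    bb=(225,130,285,230) if n=="top" else(265,185,345,260)
    w=(im.min(2)>175);xs,ys,st,ce=comp(w,*bb);print(n,"white",st,ce)
    if n=="top":
        for r in range(st[1],st[1]+st[3]): q=xs[ys==r];print(r,q.min(),q.max(),im[r,236:256].min(1))
    s=(im[...,2]-im[...,0]>15)&(im[...,2]>130);xs,ys,st,ce=comp(s,*bb);print(n,"soap",st,ce,plane(n,ce,.098))
im=cv2.imread("pics/scene0.png").astype(int);print(im[195:220,274:294].min(2))
```

```text
scene 0 [ 0.5936 -0.0595  0.    ] [ 0.7472 -0.0874  0.    ] len 0.1561 yaw -10.31
scene 0.028 [ 0.5974 -0.0646  0.028 ] [ 0.7504 -0.0895  0.028 ] len 0.1549 yaw -9.26
scene 0.058 [ 0.6586 -0.0671  0.058 ] [ 0.7497 -0.0837  0.058 ] len 0.0927 yaw -10.38
scene 0.058 [ 0.6703 -0.0244  0.058 ] [ 0.7612 -0.0404  0.058 ] len 0.0923 yaw -9.98
top 0.058 [ 0.6738 -0.0235  0.058 ] [ 0.7546 -0.0367  0.058 ] len 0.0819 yaw -9.32
top 0.028 [ 0.5954 -0.0688  0.028 ] [ 0.7414 -0.0921  0.028 ] len 0.1478 yaw -9.03
top white [238 191  14  23 235] [244.76170213 201.94468085]
191 245 246 [110 104  88  85 104 139 156 159 168 186 188 172 138 109  95  87  79  71
  71  93]
192 242 248 [106  98  87  93 125 169 191 200 198 208 212 201 181 156 143 129 107  76
  76  90]
193 241 250 [102 101  94 100 143 183 206 211 215 212 212 211 201 197 187 174 146  99
  80  92]
194 241 251 [111 107 103 122 156 197 215 220 217 212 212 215 214 215 208 200 169 119
  84  88]
195 241 251 [106 104 108 123 164 204 219 222 220 217 217 216 220 220 219 204 174 121
  86  86]
196 241 251 [107 107 111 133 172 208 221 222 221 221 221 220 
[... 3316 characters left out ...]
  52  52
   50  51]
 [103 103 104 106 108 108 134 186 213 220 222 222 222 182 101  51  50  50
   52  52]
 [104 104 104 107 108 108 105 117 159 201 220 222 221 179  96  50  51  51
   50  51]
 [104 104 104 106 107 107 105 103 102 151 198 218 221 167  74  51  50  51
   51  51]
 [106 107 106 105 106 106 105 103 102 103 134 187 217 168  74  52  52  51
   51  50]
 [108 107 106 105 106 105 106 106 104 106 106 119 176 154  74  52  52  50
   53  51]
 [110 108 106 104 104 105 105 105 105 109 109 108 106  97  71  50  51  51
   51  50]
 [112 110 106 105 102 104 105 106 106 108 109 108 107  86  57  52  51  50
   49  51]
 [112 111 107 106 105 105 105 106 106 106 106 106 104  85  57  50  52  51
   50  51]]
```

Run:
```python
from h import *
for p in((245.95,196),(244.45,204),(243.45,210)): print("trayline T",np.round(plane("top",p,.034),4))
im=cv2.imread("pics/scene0.png").astype(float).min(2)
p=im[197:205,276:287]-108;p[p<12]=0;ys,xs=np.mgrid[197:205,276:287];c=(p*xs).sum()/p.sum(),(p*ys).sum()/p.sum()
H=plane("scene",c,.064);print("handle S",c,np.round(H,4),"in top:",proj("top",H))
# soap top
t=cv2.imread("pics/top0.png").astype(float)
print((t[165:192,238:262,2]-t[165:192,238:262,0]).astype(int))
# dish in top: profile
h=cv2.cvtColor(cv2.imread("pics/top0.png"),cv2.COLOR_BGR2HSV)
from scipy.optimize import least_squares
for n,cc,th in(("top",(341,217),(125,140,155)),("scene",(219,259),(125,140,155))):
  g=cv2.imread(f"pics/{n}0.png")
  for th in th:
    m=((g.min(2)>th)).astype(np.uint8);m=cv2.morphologyEx(m,cv2.MORPH_CLOSE,cv2.getStructuringElement(2,(5,5)))
    _,L,st,ce=cv2.connectedComponentsWithStats(m);i=L[cc[1]-3:cc[1]+3,cc[0]-3:cc[0]+3].max();print(n,th,"bbox",st[i],ce[i])
    c=max(cv2.findContours((L==i).astype(np.uint8),0,cv2.CHAIN_APPROX_NONE)[0],key=len)[:,0].astype(float)
    P=np.array([plane(n,q,.020)[:2] for q in c])
    f=least_squares(lambda q:np.hypot(*(P-q[:2]).T)-q[2],[*P.mean(0),.075],loss="soft_l1",f_scale=.002).x
    r=np.hypot(*(P-f[:2]).T)-f[2];i=r.argsort()[-6:];k=P[i].mean(0)-f[:2];print(np.round(f,4),"knob",np.round(k,3),np.degrees(np.arctan2(-k[1],-k[0])),"med",np.median(abs(r)))
```

```text
trayline T [ 0.5926 -0.0344  0.034 ]
trayline T [ 0.5691 -0.0303  0.034 ]
trayline T [ 0.5515 -0.0276  0.034 ]
handle S (np.float64(281.42501270971024), np.float64(200.37722419928826)) [ 0.5484 -0.0258  0.064 ] in top: [241.97429603 209.80189207]
[[  0   3  -3  -3  -6  -8 -10  -7  -8  -6  -8 -10  -7  -9 -10  -8 -10 -11
   -7  -9 -10  -8  -5  -5]
 [  3   0  -2  -6  -9  -9  -8  -8 -10  -8 -12  -9  -8 -10  -7 -10 -10 -10
   -7 -10  -7 -10  -5  -7]
 [ -1  -3  -3  -6  -3  -5  -8  -8  -7  -9  -9  -7  -8  -9  -8 -11  -8 -13
  -11 -11  -9  -9 -12  -8]
 [  0   0  -7  -6  -3  -2  -1  -3  -4  -4  -6  -7  -8 -11  -5 -11  -6 -12
   -9  -8  -9  -6  -8  -5]
 [  5   1  -5  -3  -2   0   5   3   6  -1   1   0  -2  -3  -4  -5  -8  -5
   -9  -8  -7  -8  -7  -7]
 [  0   0  -4  -3   6   9   9  11   8   8   8   8   7   6   7   5  -5  -5
   -6  -6  -8  -7  -8  -8]
 [ -1  -1  -7  -3   6  12  12  12  13   9  13   9  11   8   9   8   2  -6
   -7  -6  -7  -7 -10  -8]
 [  3  -3  -5  -1   6  11  11  11  14  12  11  15  15  11  10  11   7  -1
   -6  -4  -6  -7  -5  -8]
 [  3  -2  -4   0   8  11  14  11  11  14  11
[... 2138 characters left out ...]
.081 -0.005] 3.579291025906055 med 0.0020184519307741497
top 155 bbox [ 314  191   52   56 2128] [339.96193609 217.99389098]
[ 0.5315 -0.3097  0.0748] knob [-0.079 -0.006] 4.4763093641162435 med 0.0014260254522262261
scene 125 bbox [ 192  240   54   44 1605] [218.74205607 259.26915888]
[ 0.5327 -0.3086  0.0765] knob [ 0.046 -0.054] 130.15901360693684 med 0.0018484464401287495
scene 140 bbox [ 193  241   52   38 1522] [218.7260184  259.32325887]
[ 0.5333 -0.309   0.0744] knob [-0.077 -0.008] 6.03972728876647 med 0.0013728292673627907
scene 155 bbox [ 193  241   52   38 1473] [218.55397149 259.38900204]
[ 0.533  -0.3095  0.0732] knob [-0.076 -0.015] 10.981115354967981 med 0.0014600734602688223
```

```bash
cat >> h.py <<'E'
from scipy.spatial.transform import Rotation as R
from rig import manip
YAW=np.radians(-9.8); HX=np.array([np.cos(YAW),np.sin(YAW),0]); HY=np.array([-np.sin(YAW),np.cos(YAW),0]); AX=np.array([.632,-.0415,0])
def hop(x,y,z): return AX+HX*x+HY*y+np.array([0,0,z])
def go(p,jaw=HY):
    s=manip.get_state();w,x,y,z=s["ee_rot"];r=R.from_quat([x,y,z,w])
    best=None
    for sg in(1,-1):
        X=np.array([0,0,-1.]);Y=sg*jaw;T=R.from_matrix(np.c_[X,Y,np.cross(X,Y)]);v=(r.inv()*T).as_rotvec()
        if best is None or np.linalg.norm(v)<np.linalg.norm(best[0]): best=(v,T)
    v,T=best
    print("clock %.2f pos %s F %s w %.4f q6 %.2f"%(s["clock"],np.round(s["position"],4),np.round(s["contact_force"],1),s["width"],s["qpos"][5]))
    print("tool axes now",np.round(r.as_matrix(),3).tolist());print("turn/pi",np.round(v/np.pi,4),"deg",np.round(np.degrees(v),2))
    d=np.array(p)-s["position"];print("target",np.round(p,4),"shift(0.1m) in turned frame",np.round(T.inv().apply(d)*10,3),"in present",np.round(r.inv().apply(d)*10,3))
E
python3 -c "
from h import *
go(hop(-.085,0,.16));print(hop(-.085,0,.064),hop(-.17,0,.064))"
```

```text
clock 0.10 pos [ 0.2326 -0.5253  0.2305] F [ 0.4  0.2 -0.3] w 0.0853 q6 -0.12
tool axes now [[-0.0, 0.405, -0.914], [0.002, -0.914, -0.405], [-1.0, -0.002, -0.0]]
turn/pi [1.871e-01 1.000e-04 5.000e-04] deg [3.368e+01 2.000e-02 9.000e-02]
target [ 0.5482 -0.027   0.16  ] shift(0.1m) in turned frame [ 0.705 -5.447 -2.262] in present [ 0.712 -3.278 -4.903]
[ 0.54824033 -0.02703219  0.064     ] [ 0.46448066 -0.01256439  0.064     ]
```

>>> arm_command(
  series="0 0 0 0.0374 0 0 0;0 0 0 0.0374 0 0 0;0 0 0 0.0374 0 0 0;0 0 0 0.0374 0 0 0;0 0 0 0.0374 0 0 0;0 -0.34 -0.14 0 0 0 0;0 -0.34 -0.14 0 0 0 0;0 -0.34 -0.14 0 0 0 0;0 -0.34 -0.14 0 0 0 0;0 -0.34 -0.14 0 0 0 0;0 -0.34 -0.14 0 0 0 0;0 -0.34 -0.14 0 0 0 0",
  squeeze=40,
)

```text
clock: 1.1
position: [0.3702, -0.3061, 0.231]
ee_rot: [0.061, -0.704, 0.06, 0.705]
contact_force: [1.2, -0.8, 0.4]
width: 0.0424
```

>>> arm_command(
  series="0 -0.34 -0.14 0 0 0 0;0 -0.34 -0.14 0 0 0 0;0 -0.34 -0.14 0 0 0 0;0 -0.34 -0.14 0 0 0 0;0.1 -0.34 -0.14 0 0 0 0;0.1 -0.34 -0.14 0 0 0 0;0.1 -0.34 -0.14 0 0 0 0;0.1 -0.34 -0.14 0 0 0 0;0.1 -0.34 -0.14 0 0 0 0;0 0 0 0 0 0 0;0 0 0 0 0 0 0",
)

```text
clock: 2.02
position: [0.5458, -0.026, 0.18]
ee_rot: [0.059, -0.704, 0.059, 0.706]
contact_force: [-0.5, -1.7, 0.4]
width: 0.0425
```

```bash
python3 -c "
from h import *
go(hop(-.085,0,.04))"
```

```text
clock 2.02 pos [ 0.5458 -0.026   0.18  ] F [-0.5 -1.7  0.4] w 0.0425 q6 1.56
tool axes now [[-0.003, -0.166, -0.986], [0.0, -0.986, 0.166], [-1.0, 0.0, 0.003]]
turn/pi [ 0.0013  0.0009 -0.0001] deg [ 0.23  0.16 -0.01]
target [ 0.5482 -0.027   0.04  ] shift(0.1m) in turned frame [ 1.4    0.006 -0.026] in present [ 1.4    0.006 -0.03 ]
```

>>> arm_command(
  series="0.3 0 -0.03 0 0 0 0;0.3 0 0 0 0 0 0;0.2 0 0 0 0 0 0;0.15 0 0 0 0 0 0;0.15 0 0 0 0 0 0;0.1 0 0 0 0 0 0;0.1 0 0 0 0 0 0;0.06 0 0 0 0 0 0;0.04 0 0 0 0 0 0;0 0 0 0 0 0 0",
)

```text
clock: 2.85
position: [0.5486, -0.0285, 0.0409]
ee_rot: [0.06, -0.704, 0.06, 0.705]
contact_force: [-0.5, 0.2, -0.2]
width: 0.0426
```

Run:
```python
from h import *
from rig import get_image
go(hop(-.085,0,.04))
a=cv2.resize(get_image("scene")[150:240,240:340,::-1],None,fx=4,fy=4,interpolation=2)
b=cv2.resize(get_image("top")[150:240,200:300,::-1],None,fx=4,fy=4,interpolation=2)
cv2.imwrite("pics/c1.png",np.hstack([a,b]))
```

```text
clock 2.85 pos [ 0.5486 -0.0285  0.0409] F [-0.5  0.2 -0.2] w 0.0426 q6 1.56
tool axes now [[-0.001, -0.17, -0.985], [-0.0, -0.985, 0.17], [-1.0, 0.0, 0.001]]
turn/pi [ 0.      0.0002 -0.0001] deg [ 0.    0.04 -0.01]
target [ 0.5482 -0.027   0.04  ] shift(0.1m) in turned frame [ 0.009 -0.014  0.006] in present [ 0.009 -0.014  0.006]
```

View pics/c1.png

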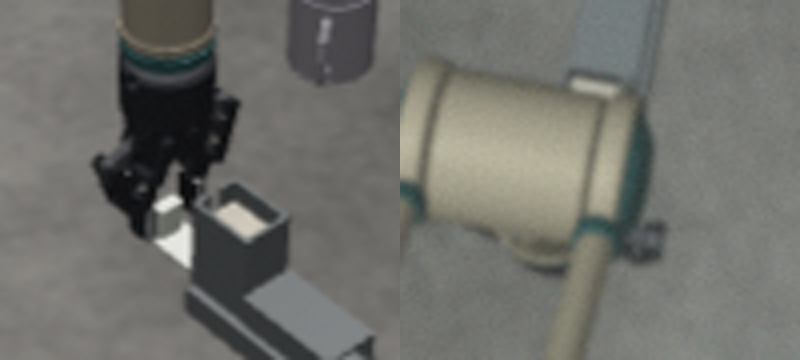

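The handle (scene ~281,203) sits between the two fingers and nothing is touching, so I'll close.

>>> arm_command(
  series="0 0 0 0 0 0 -0.3;0 0 0 0 0 0 -0.4;0 0 0 0 0 0 -0.5;0 0 0 0 0 0 -0.6;0 0 0 0 0 0 -0.7;0 0 0 0 0 0 -0.7",
  squeeze=30,
)

```text
clock: 3.45
position: [0.5496, -0.0275, 0.0421]
ee_rot: [-0.061, 0.705, -0.06, -0.704]
contact_force: [0.9, 4.3, 5.8]
width: 0.0234
```

>>> arm_command(
  series="0 0 0.04 0 0 0 -0.7;0 0 0.07 0 0 0 -0.7;0 0 0.09 0 0 0 -0.7;0 0 0.09 0 0 0 -0.7;0 0 0.09 0 0 0 -0.7;0 0 0.09 0 0 0 -0.7;0 0 0.09 0 0 0 -0.7;0 0 0.09 0 0 0 -0.7;0 0 0.08 0 0 0 -0.7;0 0 0.06 0 0 0 -0.7;0 0 0.04 0 0 0 -0.7;0 0 0 0 0 0 -0.7",
)

```text
clock: 4.45
position: [0.468, -0.0133, 0.0421]
ee_rot: [-0.061, 0.706, -0.06, -0.703]
contact_force: [1.1, 5.8, 4.1]
width: 0.0233
```

>>> arm_command(
  series="0 0 0.02 0 0 0 -0.7;0 0 0.02 0 0 0 -0.7;0 0 0.01 0 0 0 -0.7;0 0 0 0 0 0 -0.7",
)

```text
clock: 4.78
position: [0.4658, -0.0129, 0.0422]
ee_rot: [-0.061, 0.707, -0.06, -0.702]
contact_force: [5.5, 6.2, -0.3]
width: 0.0232
```

>>> arm_command(
  series="0 0 0.02 0 0 0 -0.7;0 0 0.01 0 0 0 -0.7;0 0 0 0 0 0 -0.7",
)

```text
clock: 5.03
position: [0.4658, -0.0129, 0.0422]
ee_rot: [-0.061, 0.709, -0.06, -0.7]
contact_force: [10.8, 4.6, -6.0]
width: 0.0232
```

>>> arm_command(
  series="0 0 -0.03 0 0 0 -0.7;0 0 -0.02 0 0 0 -0.7;0 0 0 0 0 0 -0.3;0 0 0 0 0 0 0;0 0 0 0 0 0 0;0 0 0 0 0 0 0",
)

```text
clock: 5.53
position: [0.4636, -0.014, 0.0411]
ee_rot: [0.06, -0.704, 0.06, 0.705]
contact_force: [0.5, -0.2, -0.5]
width: 0.0429
```

>>> arm_command(
  series="-0.15 0 0 0 0 0 0;-0.3 0 0 0 0 0 0;-0.3 0 0 0 0 0 0;-0.3 0 0 0 0 0 0;-0.3 0 0.3 0 0 0 0;-0.3 0 0.4 0 0 0 0;0 0 0.4 0 0 0 0;0 0 0.3 0 0 0 0;0 0 0 0 0 0 0",
)

```text
clock: 6.28
position: [0.3261, 0.0101, 0.2002]
ee_rot: [0.06, -0.703, 0.06, 0.706]
contact_force: [-0.4, 0.5, -0.5]
width: 0.0424
```

Run:
```python
from h import *
from rig import get_image
go(hop(-.081,0,.12))
i=get_image("scene");t=get_image("top");cv2.imwrite("pics/s2f.png",i[:,:,::-1]);cv2.imwrite("pics/t2f.png",t[:,:,::-1])
a=cv2.resize(i[175:245,245:335,::-1],None,fx=4.4,fy=4.4,interpolation=2)
b=cv2.resize(t[165:255,205:285,::-1],None,fx=4.9,fy=4.9,interpolation=2)
o=np.zeros((450,796,3),np.uint8);o[:a.shape[0],:a.shape[1]]=a;o[:b.shape[0],400:400+b.shape[1]]=b
cv2.imwrite("pics/c2.png",o)
```

```text
clock 6.28 pos [0.3261 0.0101 0.2002] F [-0.4  0.5 -0.5] w 0.0424 q6 1.56
tool axes now [[-0.005, -0.169, -0.986], [0.0, -0.986, 0.169], [-1.0, 0.001, 0.005]]
turn/pi [ 0.0003  0.0017 -0.0002] deg [ 0.05  0.3  -0.03]
target [ 0.5522 -0.0277  0.12  ] shift(0.1m) in turned frame [ 0.802 -0.012 -2.292] in present [ 0.79  -0.011 -2.296]
```

View pics/c2.png

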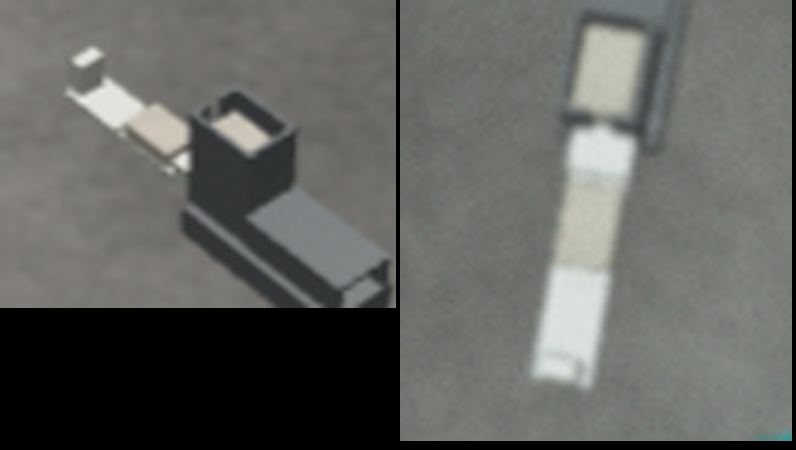

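The tray is out with exactly one tablet on it: top crop (587,226), which is about px (243.2,211.1). The rest of the stack is still in the tower. I'll triangulate the tablet's top corners.

Run:
```python
from h import *
S=lambda x,y:(245+(x+.5)/4.4-.5,175+(y+.5)/4.4-.5)
T=lambda x,y:(205+(x-400+.5)/4.9-.5,165+(y+.5)/4.9-.5)
for a,b in(((130,127),(608,269)),((157,104),(552,266))): print("tri",np.round(tri(S(*a),T(*b))[0],4),tri(S(*a),T(*b))[1])
im=cv2.imread("pics/t2f.png").astype(int);w=im[...,2]-im[...,0]
t=im
k=np.zeros(w.shape,np.uint8);k[198:224,232:256]=((w>7)&(im[...,2]>140))[198:224,232:256]
k=cv2.morphologyEx(k,cv2.MORPH_OPEN,np.ones((3,3)))
c=max(cv2.findContours(k,0,2)[0],key=cv2.contourArea);m=cv2.moments(c);ce=(m["m10"]/m["m00"],m["m01"]/m["m00"]);P=plane("top",ce,.05)
print(cv2.minAreaRect(c),ce,"world",P,"hopper x,y",np.dot(P-AX,HX),np.dot(P-AX,HY))
```

```text
tri [ 0.5245 -0.0374  0.0445] 0.004735038166481728
tri [ 0.5255 -0.0052  0.0455] 0.003096823391496224
((243.0247802734375, 210.75247192382812), (11.343423843383789, 16.219106674194336), 5.7105937004089355) (243.0532481363152, 210.5410010649627) world [ 0.54800178 -0.02774579  0.05      ] hopper x,y -0.08511360848624269 -0.0007437931288302572
```

>>> arm_command(
  series="0 0 -0.2 0 0 0 0.3;0.1 0 -0.3 0 0 0 0.3;0.1 0 -0.3 0 0 0 0.3;0.1 0 -0.3 0 0 0 0.3;0.1 0 -0.3 0 0 0 0.3;0.1 0 -0.3 0 0 0 0.3;0.1 0 -0.3 0 0 0 0.3;0.1 0 -0.2 0 0 0 0.3;0.1 0 -0.06 0 0 0 0.3;0 0 0 0 0 0 0.3",
)

```text
clock: 7.22
position: [0.5565, -0.0299, 0.1175]
ee_rot: [0.06, -0.703, 0.06, 0.706]
contact_force: [-0.6, 0.1, 0.1]
width: 0.0555
```

```bash
python3 -c "
from h import *
go(hop(-.084,-.0005,.037))"
```

```text
clock 7.22 pos [ 0.5565 -0.0299  0.1175] F [-0.6  0.1  0.1] w 0.0555 q6 1.56
tool axes now [[-0.004, -0.17, -0.985], [0.001, -0.985, 0.17], [-1.0, 0.0, 0.005]]
turn/pi [-0.      0.0014 -0.0001] deg [-0.    0.26 -0.01]
target [ 0.5491 -0.0277  0.037 ] shift(0.1m) in turned frame [ 0.805 -0.01   0.077] in present [ 0.805 -0.01   0.073]
```

>>> arm_command(
  series="0 0 0.07 0 0.0014 0 0.3;0.2 -0.01 0 0 0 0 0.3;0.2 0 0 0 0 0 0.3;0.15 0 0 0 0 0 0.3;0.1 0 0 0 0 0 0.3;0.07 0 0 0 0 0 0.3;0.05 0 0 0 0 0 0.3;0.03 0 0 0 0 0 0.3;0 0 0 0 0 0 0.3",
)

```text
clock: 7.97
position: [0.5495, -0.0274, 0.0409]
ee_rot: [-0.06, 0.706, -0.06, -0.703]
contact_force: [-0.9, 0.4, 0.1]
width: 0.0557
```

```bash
python3 -c "
from h import *
go(hop(-.084,-.0005,.037))"
```

```text
clock 7.97 pos [ 0.5495 -0.0274  0.0409] F [-0.9  0.4  0.1] w 0.0557 q6 1.57
tool axes now [[0.004, -0.17, -0.985], [-0.001, -0.985, 0.17], [-1.0, 0.0, -0.005]]
turn/pi [ 0.0001 -0.0014 -0.    ] deg [ 0.02 -0.26 -0.01]
target [ 0.5491 -0.0277  0.037 ] shift(0.1m) in turned frame [0.039 0.004 0.003] in present [0.039 0.004 0.003]
```

>>> arm_command(
  series="0.025 0 0 0 -0.0014 0 0.3;0.015 0 0 0 0 0 0.3;0 0 0 0 0 0 0;0 0 0 0 0 0 -0.2;0 0 0 0 0 0 -0.4;0 0 0 0 0 0 -0.6;0 0 0 0 0 0 -0.6;0 0 0 0 0 0 -0.6",
  squeeze=30,
)

```text
clock: 8.63
position: [0.5499, -0.0275, 0.0371]
ee_rot: [-0.06, 0.705, -0.06, -0.704]
contact_force: [0.5, -1.0, 2.7]
width: 0.0334
```

```bash
python3 -c "
from h import *
go(hop(-.084,-.0005,.16))"
```

```text
clock 8.63 pos [ 0.5499 -0.0275  0.0371] F [ 0.5 -1.   2.7] w 0.0334 q6 1.57
tool axes now [[0.001, -0.17, -0.985], [-0.0, -0.985, 0.17], [-1.0, 0.0, -0.001]]
turn/pi [ 0.0001 -0.0003 -0.    ] deg [ 0.02 -0.05 -0.01]
target [ 0.5491 -0.0277  0.16  ] shift(0.1m) in turned frame [-1.229  0.004  0.008] in present [-1.229  0.004  0.007]
```

>>> arm_command(
  series="-0.05 0 0 0 0 0 -0.6;-0.1 0 0 0 0 0 -0.6;-0.15 0 0 0 0 0 -0.6;-0.2 0 0 0 0 0 -0.6;-0.2 0 0 0 0 0 -0.6;-0.1 0 0 0 0 0 -0.6;0 0 0 0 0 0 -0.6",
)

```text
clock: 9.22
position: [0.5515, -0.0277, 0.1197]
ee_rot: [-0.06, 0.707, -0.06, -0.702]
contact_force: [0.0, -0.6, -1.0]
width: 0.033
```

Run:
```python
from h import *
from rig import get_image
go([.532,-.309,.11])
i=get_image("scene");t=get_image("top");cv2.imwrite("pics/s3f.png",i[:,:,::-1])
a=cv2.resize(i[140:240,235:335,::-1],None,fx=4.5,fy=4.5,interpolation=2)
cv2.imwrite("pics/c3.png",a)
```

```text
clock 9.22 pos [ 0.5515 -0.0277  0.1197] F [ 0.  -0.6 -1. ] w 0.0330 q6 1.57
tool axes now [[0.006, -0.17, -0.985], [-0.001, -0.985, 0.17], [-1.0, 0.0, -0.006]]
turn/pi [ 0.0001 -0.0019 -0.    ] deg [ 0.03 -0.34 -0.01]
target [ 0.532 -0.309  0.11 ] shift(0.1m) in turned frame [ 0.097  2.806 -0.287] in present [ 0.099  2.806 -0.285]
```

View pics/c3.png

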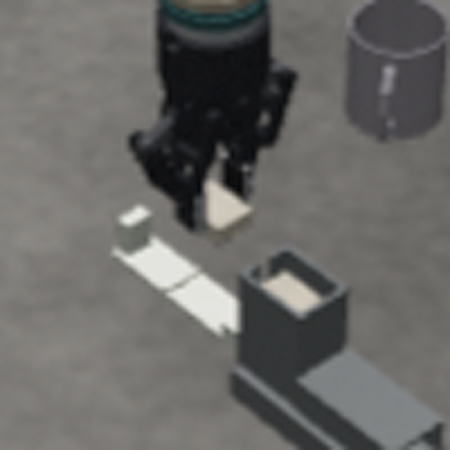

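The tablet is held between the fingers (crop 225,207) and the tray is empty. Next is the traverse to the dish.

>>> arm_command(
  series="0 0.13 -0.01 0 0 0 -0.6;0 0.24 -0.03 0 0 0 -0.6;0 0.3 -0.03 0 0 0 -0.6;0 0.3 -0.03 0 0 0 -0.6;0 0.3 -0.03 0 0 0 -0.6;0 0.3 -0.03 0 0 0 -0.6;0 0.3 -0.03 0 0 0 -0.6;0 0.3 -0.03 0 0 0 -0.6;0 0.3 -0.03 0 0 0 -0.6;0 0.22 -0.02 0 0 0 -0.6;0 0.12 -0.02 0 0 0 -0.6;0 0 0 0 0 0 -0.6",
)

```text
clock: 10.32
position: [0.5295, -0.3122, 0.1153]
ee_rot: [0.061, -0.704, 0.061, 0.705]
contact_force: [0.1, 0.1, -0.9]
width: 0.0338
```

>>> arm_command(
  series="0.2 0 0 0 0 0 -0.6;0.2 0 0 0 0 0 -0.6;0.15 0 0 0 0 0 -0.6;0.1 0 0 0 0 0 -0.6;0.05 0 0 0 0 0 -0.6;0 0 0 0 0 0 -0.6",
)

```text
clock: 10.82
position: [0.5298, -0.3078, 0.0455]
ee_rot: [0.061, -0.704, 0.059, 0.705]
contact_force: [-0.4, 0.6, -0.2]
width: 0.0329
```

Run:
```python
from h import *
from rig import get_image
go([.532,-.309,.0125])
i=get_image("scene");t=get_image("top");cv2.imwrite("pics/s4f.png",i[:,:,::-1])
a=cv2.resize(i[200:290,170:270,::-1],None,fx=4,fy=4,interpolation=2)
b=cv2.resize(t[170:260,290:390,::-1],None,fx=4,fy=4,interpolation=2)
cv2.imwrite("pics/c4.png",np.hstack([a,b]))
```

```text
clock 10.82 pos [ 0.5298 -0.3078  0.0455] F [-0.4  0.6 -0.2] w 0.0329 q6 1.10
tool axes now [[-0.002, -0.169, -0.986], [0.002, -0.986, 0.169], [-1.0, -0.002, 0.003]]
turn/pi [0.0004 0.0008 0.0005] deg [0.07 0.15 0.09]
target [ 0.532  -0.309   0.0125] shift(0.1m) in turned frame [ 0.33   0.008 -0.024] in present [ 0.33   0.008 -0.024]
```

View pics/c4.png

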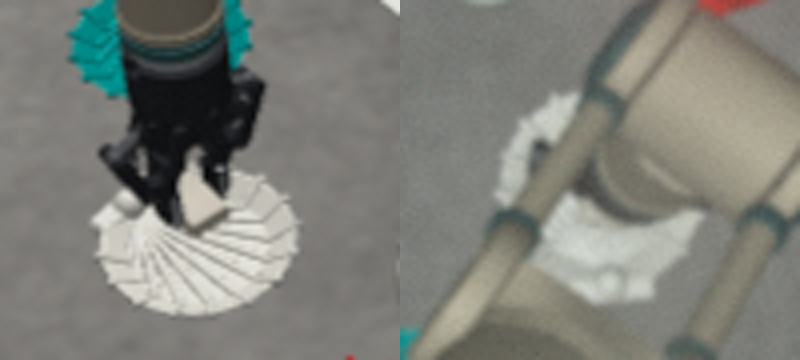

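Run:
```python
from h import *
T=np.array([.5298,-.3078,.0425]);
for x,y,z in((25,17,16),(25,-17,16),(25,17,0),(25,-17,0),(-25,17,16),(-25,-17,16)):
    p=proj("scene",T+HX*x/1e3+HY*y/1e3+[0,0,z/1e3]); print((x,y,z),np.round((p-[170,200]+.5)*4-.5,0))
a=cv2.imread("pics/s4f.png")[232:265,195:235]
cv2.imwrite("pics/c5.png",cv2.resize(a,None,fx=16,fy=16,interpolation=2))
```

```text
(25, 17, 16) [230. 206.]
(25, -17, 16) [193. 229.]
(25, 17, 0) [231. 221.]
(25, -17, 0) [195. 244.]
(-25, 17, 16) [189. 170.]
(-25, -17, 16) [152. 192.]
```

View pics/c5.png

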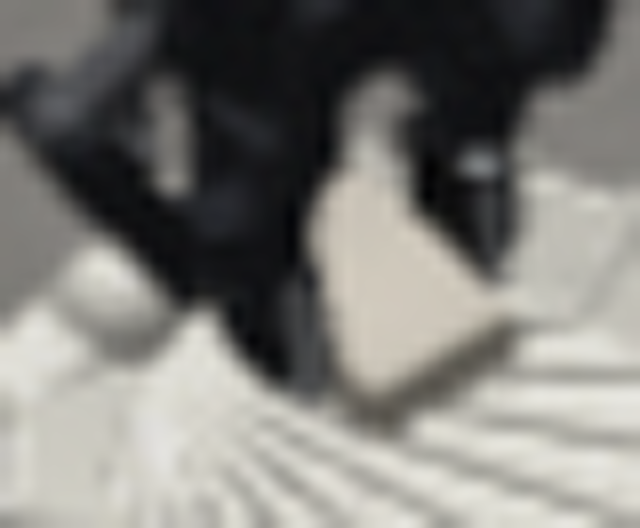

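The tablet's corners match a level tablet at the TCP to about 1 px. Lowering gently.

>>> arm_command(
  series="0.06 0.005 -0.015 0 0 0 -0.6;0.08 0 -0.015 0 0 0 -0.6;0.07 0 0 0 0 0 -0.6;0.05 0 0 0 0 0 -0.6;0.03 0 0 0 0 0 -0.6;0.015 0 0 0 0 0 -0.6;0 0 0 0 0 0 -0.6;0 0 0 0 0 0 -0.6",
)

```text
clock: 11.58
position: [0.5334, -0.3103, 0.0163]
ee_rot: [-0.06, 0.705, -0.06, -0.705]
contact_force: [-0.5, 0.1, -0.5]
width: 0.0337
```

>>> arm_command(
  series="0.01 0 0 0 0 0 -0.6;0 0 0 0 0 0 -0.6",
)

```text
clock: 11.75
position: [0.5335, -0.3104, 0.0155]
ee_rot: [-0.06, 0.705, -0.06, -0.704]
contact_force: [-1.1, 0.2, -0.8]
width: 0.0331
```

>>> arm_command(
  series="0.01 0 0 0 0 0 -0.6;0.005 0 0 0 0 0 -0.6;0 0 0 0 0 0 -0.6",
)

```text
clock: 12.0
position: [0.5333, -0.3102, 0.0137]
ee_rot: [0.06, -0.705, 0.06, 0.705]
contact_force: [0.0, 0.9, -0.3]
width: 0.0332
```

>>> arm_command(
  series="0.01 0 0 0 0 0 -0.6;0 0 0 0 0 0 -0.6",
)

```text
clock: 12.17
position: [0.5333, -0.3102, 0.0127]
ee_rot: [0.06, -0.704, 0.06, 0.705]
contact_force: [-0.8, -0.1, -0.3]
width: 0.0331
```

>>> arm_command(
  series="0.008 0 0 0 0 0 -0.6;0 0 0 0 0 0 -0.6",
)

```text
clock: 12.33
position: [0.5334, -0.3102, 0.0124]
ee_rot: [-0.06, 0.705, -0.06, -0.704]
contact_force: [-1.0, 0.7, 2.9]
width: 0.0331
```

Contact at z=0.0124, as expected (2.9 N). Releasing now.

>>> arm_command(
  series="0 0 0 0 0 0 -0.15;0 0 0 0 0 0 -0.1;0 0 0 0 0 0 0;0 0 0 0 0 0 0.1;0 0 0 0 0 0 0.1",
)

```text
clock: 12.75
position: [0.5333, -0.3103, 0.0119]
ee_rot: [0.06, -0.705, 0.06, 0.705]
contact_force: [0.2, 0.3, -0.4]
width: 0.0467
```

>>> arm_command(
  series="-0.05 0 0 0 0 0 0.1;-0.1 0 0 0 0 0 0.1;-0.2 0 0 0 0 0 0.1;-0.3 0 0 0 0 0 0.1;-0.3 0 0 0 0 0 0.1;-0.3 0 0 0 0 0 0;-0.3 0 0 0 0 0 0;-0.3 0 0 0 0 0 0;0 0 0 0 0 0 0",
)

```text
clock: 13.5
position: [0.5365, -0.3125, 0.2052]
ee_rot: [-0.058, 0.709, -0.063, -0.7]
contact_force: [0.5, -1.0, 0.8]
width: 0.0423
```

Run:
```python
from h import *
go([.4648,-.0133,.2])
```

```text
clock 13.50 pos [ 0.5365 -0.3125  0.2052] F [ 0.5 -1.   0.8] w 0.0423 q6 1.10
tool axes now [[0.011, -0.17, -0.985], [-0.009, -0.985, 0.17], [-1.0, 0.007, -0.013]]
turn/pi [ 0.0001 -0.004  -0.0021] deg [ 0.03 -0.73 -0.37]
target [ 0.4648 -0.0133  0.2   ] shift(0.1m) in turned frame [ 0.052 -2.826  1.216] in present [ 0.018 -2.827  1.215]
```

>>> arm_command(
  series="0 -0.12 0.05 0 0 0 0;0 -0.22 0.1 0 0 0 0;0 -0.28 0.12 0 0 0 0;0 -0.28 0.12 0 0 0 0;0 -0.28 0.12 0 0 0 0;0 -0.28 0.12 0 0 0 0;0 -0.28 0.12 0 0 0 0;0 -0.28 0.12 0 0 0 0;0 -0.28 0.12 0 0 0 0;0 -0.26 0.11 0 0 0 0;0 -0.24 0.1 0 0 0 0;0 0 0 0 0 0 0",
)

```text
clock: 14.5
position: [0.4587, -0.009, 0.1958]
ee_rot: [0.06, -0.703, 0.058, 0.706]
contact_force: [-0.5, -0.1, -0.1]
width: 0.0429
```

Run:
```python
from h import *
from rig import get_image
go([.4648,-.0133,.042])
i=get_image("scene");t=get_image("top");cv2.imwrite("pics/s5f.png",i[:,:,::-1]);cv2.imwrite("pics/t5f.png",t[:,:,::-1])
a=cv2.resize(i[175:285,180:310,::-1],None,fx=3,fy=3,interpolation=2)
b=cv2.resize(t[165:275,230:360,::-1],None,fx=3,fy=3,interpolation=2)
cv2.imwrite("pics/c6.png",np.hstack([a,b]))
```

```text
clock 14.50 pos [ 0.4587 -0.009   0.1958] F [-0.5 -0.1 -0.1] w 0.0429 q6 1.56
tool axes now [[-0.005, -0.166, -0.986], [0.004, -0.986, 0.166], [-1.0, -0.003, 0.005]]
turn/pi [0.0013 0.0017 0.0009] deg [0.23 0.3  0.17]
target [ 0.4648 -0.0133  0.042 ] shift(0.1m) in turned frame [ 1.538  0.032 -0.067] in present [ 1.538  0.037 -0.075]
```

View pics/c6.png

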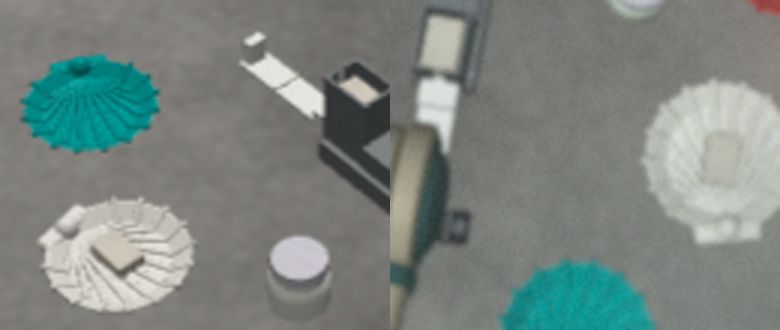

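The tablet lies flat near the dish middle (scene crop 118,252; top crop 722,158). The tray is still out and empty. Next I descend on the handle.

>>> arm_command(
  series="0.2 0.03 -0.04 0.0005 0 0 0;0.3 0 -0.03 0 0 0 0;0.3 0 0 0 0 0 0;0.25 0 0 0 0 0 0;0.15 0 0 0 0 0 0;0.1 0 0 0 0 0 0;0.08 0 0 0 0 0 0;0.05 0 0 0 0 0 0;0 0 0 0 0 0 0",
)

```text
clock: 15.35
position: [0.4684, -0.0185, 0.053]
ee_rot: [0.061, -0.704, 0.061, 0.705]
contact_force: [0.7, -0.3, 0.8]
width: 0.0427
```

Run:
```python
from h import *
go([.4648,-.0133,.042])
P=cv2.imread("pics/t5f.png").astype(int);Q=cv2.imread("pics/s5f.png").astype(int)
for n,im,(x0,y0,x1,y1) in(("top",P,(325,200,357,232)),("scene",Q,(205,248,235,272))):
    w=im[...,2]-im[...,0];k=np.zeros(w.shape,np.uint8);sub=cv2.GaussianBlur(w.astype(np.float32),(3,3),0)
    k[y0:y1,x0:x1]=(sub>9.5)[y0:y1,x0:x1];k=cv2.morphologyEx(k,cv2.MORPH_OPEN,np.ones((3,3)))
    c=max(cv2.findContours(k,0,2)[0],key=cv2.contourArea);r=cv2.minAreaRect(c);print(n,r,np.round(plane(n,r[0],.0253),4))
```

```text
clock 15.35 pos [ 0.4684 -0.0185  0.053 ] F [ 0.7 -0.3  0.8] w 0.0427 q6 1.56
tool axes now [[-0.002, -0.172, -0.985], [0.0, -0.985, 0.172], [-1.0, 0.0, 0.002]]
turn/pi [-0.0006  0.0006 -0.0001] deg [-0.12  0.11 -0.01]
target [ 0.4648 -0.0133  0.042 ] shift(0.1m) in turned frame [ 0.11  -0.045  0.045] in present [ 0.11  -0.045  0.045]
top ((339.7307434082031, 217.34616088867188), (9.021342277526855, 12.94366455078125), 11.309932708740234) [ 0.5315 -0.3082  0.0253]
scene ((220.0, 259.5), (23.0, 28.0), 90.0) [ 0.5411 -0.3121  0.0253]
```

>>> arm_command(
  series="0 -0.045 0.045 0 0 0 0;0.05 0 0 0 0 0 0;0.04 0 0 0 0 0 0;0.02 0 0 0 0 0 0;0 0 0 0 0 0 -0.3;0 0 0 0 0 0 -0.4;0 0 0 0 0 0 -0.5;0 0 0 0 0 0 -0.6;0 0 0 0 0 0 -0.7;0 0 0 0 0 0 -0.7",
  squeeze=30,
)

```text
clock: 16.18
position: [0.4655, -0.0127, 0.0431]
ee_rot: [-0.061, 0.705, -0.061, -0.704]
contact_force: [-0.2, 2.4, 1.6]
width: 0.0235
```

>>> arm_command(
  series="0 0 -0.04 0 0 0 -0.7;0 0 -0.07 0 0 0 -0.7;0 0 -0.09 0 0 0 -0.7;0 0 -0.09 0 0 0 -0.7;0 0 -0.09 0 0 0 -0.7;0 0 -0.09 0 0 0 -0.7;0 0 -0.09 0 0 0 -0.7;0 0 -0.09 0 0 0 -0.7;0 0 -0.08 0 0 0 -0.7;0 0 -0.06 0 0 0 -0.7;0 0 -0.04 0 0 0 -0.7;0 0 0 0 0 0 -0.7",
)

```text
clock: 17.18
position: [0.549, -0.0273, 0.0431]
ee_rot: [-0.061, 0.705, -0.061, -0.704]
contact_force: [-0.2, 2.5, 3.9]
width: 0.0232
```

>>> arm_command(
  series="0 0 -0.02 0 0 0 -0.7;0 0 -0.02 0 0 0 -0.7;0 0 -0.01 0 0 0 -0.7;0 0 0 0 0 0 -0.7",
)

```text
clock: 17.52
position: [0.549, -0.0273, 0.043]
ee_rot: [0.061, -0.702, 0.061, 0.707]
contact_force: [-8.3, 2.1, 12.2]
width: 0.0233
```

>>> arm_command(
  series="0 0 -0.02 0 0 0 -0.7;0 0 0 0 0 0 -0.7",
)

```text
clock: 17.68
position: [0.549, -0.0273, 0.043]
ee_rot: [0.061, -0.701, 0.06, 0.708]
contact_force: [-11.7, 4.3, 15.6]
width: 0.0233
```

>>> arm_command(
  series="0 0 0.03 0 0 0 -0.7;0 0 0.02 0 0 0 -0.6;0 0 0 0 0 0 -0.3;0 0 0 0 0 0 0;0 0 0 0 0 0 0;0 0 0 0 0 0 0",
)

```text
clock: 18.18
position: [0.5496, -0.0278, 0.0426]
ee_rot: [-0.061, 0.705, -0.061, -0.704]
contact_force: [0.2, 0.1, -0.3]
width: 0.0431
```

>>> arm_command(
  series="-0.1 0 0 0 0 0 0;-0.2 0 0 0 0 0 0;-0.3 0 0 0 0 0 0;-0.3 0 0 0 0 0 0;-0.3 0 0 0 0 0 0;-0.3 0 0.3 0 0 0 0;0 0 0.35 0 0 0 0;0 0 0.35 0 0 0 0;0 0 0.35 0 0 0 0;0 0 0.35 0 0 0 0;0 0 0.2 0 0 0 0;0 0 0 0 0 0 0",
)

```text
clock: 19.18
position: [0.3573, 0.0061, 0.1927]
ee_rot: [0.061, -0.703, 0.061, 0.706]
contact_force: [0.3, 0.3, 0.5]
width: 0.0429
```

Run:
```python
from h import *
from rig import get_image
go([.4648,-.0133,.042])
i=get_image("scene");t=get_image("top");cv2.imwrite("pics/s6f.png",i[:,:,::-1]);cv2.imwrite("pics/t6f.png",t[:,:,::-1])
a=cv2.resize(i[175:285,180:310,::-1],None,fx=3,fy=3,interpolation=2)
b=cv2.resize(t[145:255,230:360,::-1],None,fx=3,fy=3,interpolation=2)
cv2.imwrite("pics/c7.png",np.hstack([a,b]))
# bystander movement check against first images (diff outside the arm)
for n,im in(("scene",i),("top",t)):
    d=cv2.absdiff(cv2.GaussianBlur(im[:,:,::-1],(5,5),0),cv2.GaussianBlur(cv2.imread(f"pics/{n}0.png"),(5,5),0)).max(2)
    _,L,st,ce=cv2.connectedComponentsWithStats((d>14).astype(np.uint8));print(n,[(s[:5].tolist()) for s in st[1:] if s[4]>5])
```

```text
clock 19.18 pos [0.3573 0.0061 0.1927] F [0.3 0.3 0.5] w 0.0429 q6 1.56
tool axes now [[-0.003, -0.171, -0.985], [0.0, -0.985, 0.171], [-1.0, 0.0, 0.003]]
turn/pi [-0.0002  0.0009 -0.0001] deg [-0.04  0.17 -0.01]
target [ 0.4648 -0.0133  0.042 ] shift(0.1m) in turned frame [ 1.507  0.008 -1.092] in present [ 1.503  0.007 -1.097]
scene [[8, 0, 121, 149, 5880], [157, 0, 32, 42, 874], [169, 0, 91, 133, 4116], [187, 54, 73, 97, 3387], [143, 100, 6, 10, 35], [140, 110, 25, 33, 521], [47, 143, 47, 70, 1904], [293, 199, 15, 10, 86], [215, 253, 7, 7, 33], [209, 256, 20, 13, 108]]
top [[242, 168, 13, 5, 42], [239, 174, 4, 12, 26], [244, 187, 5, 5, 17], [333, 208, 15, 20, 209], [113, 257, 202, 163, 15340], [370, 321, 190, 99, 7919], [526, 358, 34, 57, 1548]]
```

View pics/c7.png

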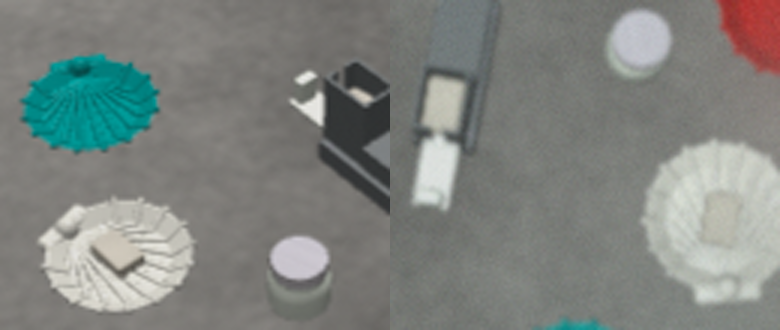

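The tray is home: the handle and tray pixels match the first image. The stack sits lower in the tower (scene crop ~360,95). The tablet lies flat in the dish. Apart from the arm, only the stack and the tablet's place in the dish have changed. Signing off.

```bash
python3 -c "
from rig import ticket
print(ticket.sign_off())"
```

```text
the job is handed in; nothing more can be done
None
```

The job is done and handed in at about 19 s on the robot's clock, with the gripper clear of everything.

- **What I did:** I gripped the handle and pulled the tray to its outer stop. I lifted the bottom tablet and set it down in the white dish; it touched at about 3 N before I let go. I then pushed the tray home to its hard stop, with about 12 N along the slide.
- **Tablet and dish:** In the top view the tablet lies flat about 1.5 mm from the dish centre. The scene-view estimate was about 9 mm off from that, but its colour mask was poor, so I did not rely on it.
- **Tray and stack:** The tray looks the same as at the start, and the stack sits lower in the tower. I judged the drop from the pictures and did not measure its height.
- **Everything else:** Comparing first and last pictures, the only changes besides the arm were the stack and the tablet's place in the dish. The dish and other objects had not moved.
- **Height check:** The tablet's top on the tray measured 45 mm from the two views against 50 mm in the text. I used the text's heights for the tablet grasp and the set-down; the set-down contact came at the expected height.

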